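Seat a guitar nut and open the thin glue

TASK

Fit the nut to the guitar neck: seat the bone nut blank upright and fully down in the slot at the end of the fingerboard, centred across the neck. Then, ready for gluing, lift the loose cap off the glue bottle and stand it, open end down, in the empty cap well of the glue stand, leaving both bottles standing in their wells and everything else on the bench where it is.

Things in the scene. Friction and masses are not known exactly. Their poses are not given: they have to be found in the camera images.
- nut: Bone nut blank, a loose ivory-coloured bar 58 x 8 x 12 mm (its own x, y, z) and 18 g, lying on the bench on its long 8 mm edge, so 12 mm high. Origin: centre of its underside. x runs along its length, z up. It is the shorter and thicker of the two bone bars.
- neck: Guitar neck, dark fingerboard up, fixed in two wooden cradles. Origin: on the bench straight below the middle of the nut slot. x across the neck, y along it to the body end, z up. Headstock on the -y side, 180 mm long, up to 80 mm wide, tilted down. At the slot the neck is 52 mm wide, its underside 56 mm above the bench, free air on both sides. First cradle 80 mm, tall cam clamp 360 mm to +y.
- nut_slot (a point): Middle of the nut slot's floor, 75 mm above the bench; axes as the neck's. The slot is 10 mm wide (y from -5 to +5 mm), 52 mm long (x), open at both ends; its +y wall, the fingerboard's end, is 6 mm high, its -y wall, the headplate, 4 mm, edges chamfered about 1.3 mm. The seated nut stands 6 mm proud of the fingerboard and 3 mm over each edge of the neck.
- glue: White plastic glue bottle, 38 mm diameter, 75 g, loose in one of the two end wells of the stand (either one). Origin: centre of its underside, 8 mm above the bench; z up. A flat collar of 29 mm diameter, 78 mm above its origin, carries the cap; under the cap a thin nozzle rises 24 mm above the collar (14 mm diameter at the foot, 6 mm at the tip).
- cap: Black ribbed cap, a cylinder 26 mm diameter, 46 mm high, 12 g, standing loosely on the glue bottle's collar over the nozzle (no thread or snap). Origin: centre of its open lower end; z up. Solid for the top 18 mm, below that a hollow 28 mm deep and 19 mm wide. On the bottle its top is 132 mm above the bench. It must be raised over 24 mm to clear the nozzle.
- stand: Reddish wooden glue stand, a block 220 x 70 x 38 mm (its x, y, z), fixed on the bench. Origin: centre of its underside; x along its row of wells. Bottle wells (41 to 42 mm diameter, floor 8 mm above the bench) are at x = -75 and +75 mm, the cap well in the middle at x = 0, all at y = 0.
- cap_well (a point): Centre of the floor of the empty cap well in the middle of the stand, 22 mm above the bench; axes as the stand's. The well is a round recess of 30 mm diameter and 16 mm depth with a 2 mm chamfer; the cap stands in it with 30 mm showing.
- activator: The other white bottle, 38 mm diameter and 79 mm high with a low, wide black screw lid, loose in the other end well of the stand; leave it there. Origin: centre of its underside, z up.
- saddle: Bone saddle blank, the longer and thinner bar, 82 x 5 x 10 mm, lying on the bench nearer the robot than the nut; leave it. Origin: centre of its underside.
- mug: Green mug, 82 mm diameter, 92 mm high, on the bench; leave it. Origin: centre of its underside.
- file: File with a blue handle, 290 mm long, on the bench beyond the stand; leave it. Origin: where the blade meets the handle.
- chisel: Chisel with a dark wooden handle, 245 mm long, on the bench near the robot; leave it. Origin: where the blade meets the handle.
- finger_plane: Tiny brass finger plane, 52 x 24 mm and 30 mm high, on the bench between the nut and the stand; leave it. Origin: centre of its underside.
Mind the look-alikes: they are no part of the job. What is shaped like the glue but green or purple is not meant.

How it is judged (in metres and radians):
On the way, in this order (a step that is already met when the one before it is completed fails the run):
1. the nut is seated in its slot and let go (z of nut in the frame of nut_slot between -0.0025 and 0.0025 m and horizontal distance between nut and nut_slot below 0.006 m and angle between the x axis of nut and the x axis of neck, either way round below 0.08 rad and contact force between the fingers and nut below 0.05 N), for 0.2 s.
2. the cap stands in the cap well (z of cap in the frame of cap_well below 0.003 m and horizontal distance between cap and cap_well below 0.005 m and angle between cap's own z axis and vertical below 0.1 rad), for 0.2 s.
At the end, for the whole second after the job is handed in: Nut upright on the slot floor (2.5 mm in height), within 6 mm of the slot's middle and 0.08 rad of square; cap open end down on the cap well's floor (3 mm in height, 5 mm sideways, 0.1 rad of upright); both bottles upright in their wells; nut and cap at rest (all of step 2 and z of nut in the frame of nut_slot between -0.0025 and 0.0025 m and horizontal distance between nut and nut_slot below 0.006 m and angle between the x axis of nut and the x axis of neck, either way round below 0.08 rad and angle between the z axis of nut and the z axis of neck, either way round below 0.08 rad and linear speed of each of nut, cap below 0.02 m/s and z of cap in the frame of cap_well above -0.003 m and z of each of glue, activator in the frame of stand below 0.012 m and angle between each of glue, activator's own z axis and vertical below 0.1 rad); the robot touches nothing.
It fails at once if the glue bottle or the activator bottle is pulled out of its well or tipped (z of any of glue, activator in the frame of stand above 0.03 m or angle between any of glue, activator's own z axis and vertical above 0.3 rad).
It fails at once if the saddle blank, finger plane, mug, file or chisel is pushed away (more than 30 mm) (distance of any of saddle, finger_plane, mug, file, chisel from where it was at the start of the episode above 0.03 m).
It also fails if it takes over 54 s, if anything falls off the work surface, if the arm or the gripper's body presses on something with over 40 N, if the wrist force passes 120 N, or if a joint passes its speed limit or range.

ROBOT

A 6-joint arm with a two-finger parallel gripper is mounted at the origin on the work surface. World frame = base frame: x ahead of the robot, y to its left, z up, the work surface at z = 0. Lengths are in m, angles in degrees, forces in N, time in s.
With the tool pointing down it reaches from about 0.4 to 0.825 m from the base axis. Payload 7 kg.
Tool frame: the origin (TCP) lies midway between the tips of the shut fingers; the grasp point (between the pads) lies 19 mm behind it; z points along the fingers, y is the line along which they close (so a half turn about z gives the same grasp; the last joint's range is limited). The gripper opens to 88 mm and grips with 3 to 60 N. Pads are 19 mm wide; open, the fingers measure 130 mm over their backs; the gripper's body (78 mm by 193 mm) begins 47 mm behind the grasp point.
Start: joints at [86.694, 20.546, 0.682, 0, -70.136, -16.507], TCP at [0.229, 0.635, 0.227] pointing down, gripper open.
Joint ranges: [-176.03, 176.03], [-82.01, 121.73], [-58.28, 71.71], [-173.87, 95.51], [-174.79, -0.11], [-173.66, 173.66]. Speed limits (degrees/s): [136.94, 136.94, 172.46, 180, 180, 180].

INTERFACE

Orientations are given as [roll, pitch, yaw] about the fixed x, y, z axes, in that order (R = Rz(yaw) Ry(pitch) Rx(roll)).
In Python, from plant import get_state, optics, order gives the robot as it stands. The module is installed in compiled form; this text tells all that it offers.
- The arm moves only by the tool send_rows, never from a script. Its argument "moves" is a list of rows, each an object with "slide": the shift along the tool's x, y, z as a fraction of full scale, a list of three; "turn": the turn about the tool's z as a fraction of full scale; "gripper": the opening, from 0 (shut) to 1 (fully open). A call has exactly 5 rows; each row is the pose to reach, as a shift and turn from the pose commanded when the call began, along the tool's axes at that moment; what a row does not reach only later rows make up. Full scale, the value 1, is 150 mm for a shift and 90 degrees for a turn. A row lasts 1/12 s, in which the tool goes at most 41.7 mm and 7.16 degrees, less where a joint would pass 70% of its speed; a pose out of reach is approached as far as the arm can. A call with a number of a shift or a turn outside -1 to 1 is refused whole. A call with a gripper value outside its range is refused whole. The fingers move at their own pace and stop on an object; "newtons" is the grip in N (left out, the last holds). Time passes only in rows, so rows that repeat a pose let the fingers close, or fill a call up. It gives the time, the measured TCP pose, the force, the opening and the grip force at its end, in the units of the state.
- get_state(): the state, without advancing time (a new reading comes with each control period).
- optics.capture(name): name is "scene" or "top"; returns a dict with "img" (420x560x3 uint8, red, green, blue), "intrinsics" (3x3 intrinsics, pixels), "origin" and "attitude" of the camera in the world. Camera axes: x right, y down, z forward; pixel columns grow to the right and rows downward; lengths in m; the calibration is good to about 2 mm. A picture is of the moment at which its call begins. There is no depth.
- order.close_job(): hands the job in; it is judged then, once.
Trained networks look in the newest picture that a camera, given by its name, has taken for a name from the list of things; names that differ only in an ending like _2 or _b are one class to them, and where a whole thing is asked for, a point or a joint stands for the part that bears it (a point fixed in the world has none). Each returns a list of dicts, best first, with "p" (0 to 1); they miss things now and then, are a little off and sometimes report something else, mostly with a low value. They report only what shows in the picture. A call takes as long as a camera call. They do not tell look-alikes from the thing itself.
- optics.look_for(camera, name): "location" ([x, y, z] in m, in world coordinates, good to about 4 mm: the middle of the surface that is visible of it).
The state is a dict: "time_s": time; "joints": joint angles; "qd": joint speeds; "joint_torque": joint torques, N m; "tcp_pos": TCP position; "eef_rot": TCP orientation; "contact_force": force on the tool from outside, world axes, zero at the start; "moment": the same for the moment, N m; "gripper_width": finger opening in m; "gripper_force": force on a finger pad.
Only numpy, scipy, OpenCV 4.12 (cv2) and the standard library are available. Lean on these libraries where they do the work, as an engineer would, in place of code of your own. Each camera call takes 0.05 s, during which the arm holds its last target. There are 200 camera calls.

## Working session

There is one attempt and no reset: what is moved stays moved. The work goes in short steps, Python scripts to look and compute and a tool call to move; the robot and the scene stay as the last step left them, time stands still between calls to the robot, and variables do not carry over. Pictures are saved under pics/ and viewed, at most 10 in all, crops included, and the job is handed in when it is done.

Besides the shell and the picture viewer there is one more tool, called after ">>>" by a JSON object that holds its "method" and its "body", one argument or row to a line. send_rows: Moves the arm, as the interface text tells. Shift numbers are shares of 150 mm and turn numbers shares of 90 degrees, none past 1 either way. Its arguments: {"type":"object","properties":{"moves":{"type":"array"},"newtons":{"type":"number"}},"required":["moves"]}

```bash
mkdir -p pics
cat > h.py <<'E'
import numpy as np, cv2
from plant import get_state, optics, order
def cap(name,fn=None):
    c=optics.capture(name)
    if fn: cv2.imwrite('pics/'+fn,cv2.cvtColor(c['img'],cv2.COLOR_RGB2BGR))
    return c
def proj(c,P):
    R=np.array(c['attitude']); p=(np.atleast_2d(P)-np.array(c['origin']))@R
    q=p@np.array(c['intrinsics']).T
    return q[:,:2]/q[:,2:]
def back(c,uv,z):
    uv=np.atleast_2d(uv); d=np.c_[uv,np.ones(len(uv))]@np.linalg.inv(np.array(c['intrinsics'])).T@np.array(c['attitude']).T
    o=np.array(c['origin']); return o+d*((z-o[2])/d[:,2:])
E
python3 - <<'E'
from h import *
print(get_state())
for n in ['scene','top']:
    c=cap(n,n+'0.png'); print(n,np.array(c['attitude']).shape,c['origin'],np.round(c['attitude'],3).tolist(),np.array(c['intrinsics']).tolist())
    for o in ['nut','neck','nut_slot','glue','cap','stand','activator','saddle','mug','file','chisel','finger_plane']:
        for d in optics.look_for(n,o)[:3]:
            print(o,np.round(d['location'],3),round(d['p'],2),np.round(proj(c,d['location'])[0]) if np.array(c['attitude']).shape==(3,3) else '')
print(get_state()['time_s'])
E
```

```text
{'time_s': 0.0, 'joints': array([ 8.66948388e+01,  2.05918845e+01,  6.33126628e-01, -2.00848510e-02,
       -7.01343854e+01, -1.65084280e+01]), 'qd': array([-0.02063598, -0.02142821,  0.05975941,  0.03553234,  0.08679249,
       -0.01449284]), 'joint_torque': array([ 3.70825786e-03, -5.82717776e+01,  2.93049842e+01,  6.99722797e+00,
        6.87510154e-03, -1.50496826e-04]), 'tcp_pos': array([0.2286417 , 0.63457963, 0.2256128 ]), 'eef_rot': array([ 1.79905331e+02, -8.36724844e-03, -1.98204228e+01]), 'contact_force': array([ 0.26682558, -0.20863836, -0.24057944]), 'moment': array([-0.01594718,  0.01860276,  0.01877306]), 'gripper_force': 0.0, 'gripper_width': 0.08741886050935646}
scene (3,) [ 1.45370597 -0.09506922  0.69680697] [-122.163, 0.775, 84.016] [[480.5197240334937, 0.0, 276.2049955020536], [0.0, 480.5197240334937, 214.38587032175022], [0.0, 0.0, 1.0]]
nut [0.461 0.129 0.009] 0.61 
neck [0.686 0.317 0.072] 0.62 
nut_slot [0.684 0.318 0.074] 0.97 
glue [ 0.569 -0.425  0.046] 0.8 
glue [ 0.62  -0.208  0.047] 0.77 
glue [ 0.6   -0.308  0.06 ] 0.54 
cap [ 0.593 -0.31   0.114] 0.56
[... 351 characters left out ...]
] [[404.9691158167147, 0.0, 264.7710474241965], [0.0, 404.9691158167147, 211.94341324844066], [0.0, 0.0, 1.0]]
nut [0.454 0.122 0.011] 0.49 
neck [0.668 0.363 0.083] 0.75 
nut_slot [0.664 0.366 0.087] 0.98 
glue [ 0.6   -0.204  0.067] 0.87 
glue [ 0.55  -0.415  0.066] 0.79 
glue [ 0.573 -0.297  0.072] 0.76 
cap [ 0.575 -0.309  0.135] 0.61 
stand [ 0.512 -0.312  0.038] 0.92 
activator [ 0.434 -0.325  0.087] 0.77 
mug [0.436 0.394 0.048] 0.94 
file [ 0.704 -0.319  0.011] 0.71 
file [ 0.391 -0.122  0.022] 0.5 
file [0.38  0.052 0.008] 0.24 
chisel [ 0.51  -0.311  0.038] 0.65 
chisel [0.314 0.224 0.016] 0.57 
finger_plane [ 0.512 -0.309  0.038] 0.52 
finger_plane [ 0.388 -0.127  0.022] 0.47 
1.3
```

```bash
sed -i "s/^    c=optics.capture(name)/    c=optics.capture(name); c['attitude']=Rotation.from_euler('xyz',c['attitude'],degrees=True).as_matrix()/; s/^import numpy as np, cv2/import numpy as np, cv2\nfrom scipy.spatial.transform import Rotation/" h.py
python3 - <<'E'
from h import *
import pickle
for n in ['scene','top']:
    c=cap(n); pickle.dump(c,open(n+'.pkl','wb'))
    for k,P in dict(nut=[.458,.126,.012],glue=[.58,-.3,.06],act=[.44,-.325,.08],slot=[.67,.33,.08]).items(): print(n,k,proj(c,P)[0].round())
E
```

```text
scene nut [326. 230.]
scene glue [146. 256.]
scene act [142. 215.]
scene slot [440. 252.]
top nut [216. 246.]
top glue [397. 189.]
top act [415. 249.]
top slot [125. 153.]
```

View pics/scene0.png

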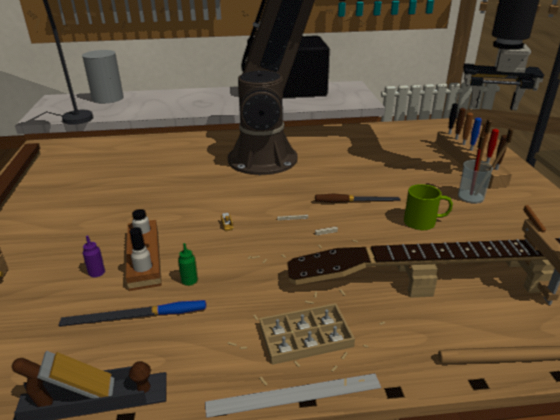

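View pics/top0.png

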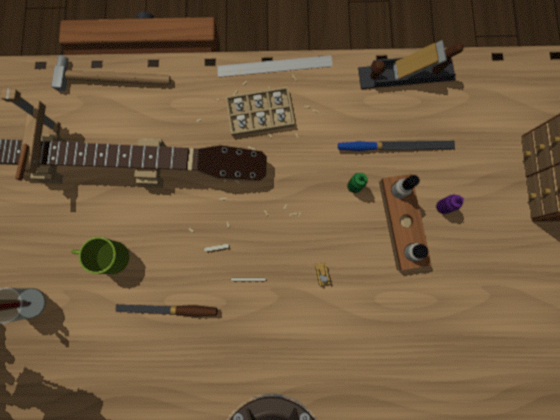

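Both views show the layout. Nut candidates in top: the nut at (217,248) and the saddle at (248,280), which is longer and thinner and nearer the robot. Glue candidates: white with a tall cap at (405,186), green at (358,182), purple at (450,204), and the activator at (416,252). I choose the nut at (217,248) and the white capped bottle at (405,186). The slot is the pale strip near top (192,158).

Run:
```python
from h import *
import pickle
t=pickle.load(open('top.pkl','rb'))['img'];s=pickle.load(open('scene.pkl','rb'))['img']
def cr(i,x,y,w=66,h=50,k=6): return cv2.resize(i[y:y+h,x:x+w],None,fx=k,fy=k,interpolation=cv2.INTER_CUBIC)
m=np.vstack([np.hstack([cr(t,185,225),cr(t,165,135)]),np.hstack([cr(s,295,205),cr(s,340,230)])])
cv2.imwrite('pics/m1.png',m[:,:,::-1])
m=np.hstack([cr(t,375,165,66,110,5),cr(s,110,195,66,110,5)])
cv2.imwrite('pics/m2.png',m[:,:,::-1])
```

```text
(no output)
```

View pics/m1.png

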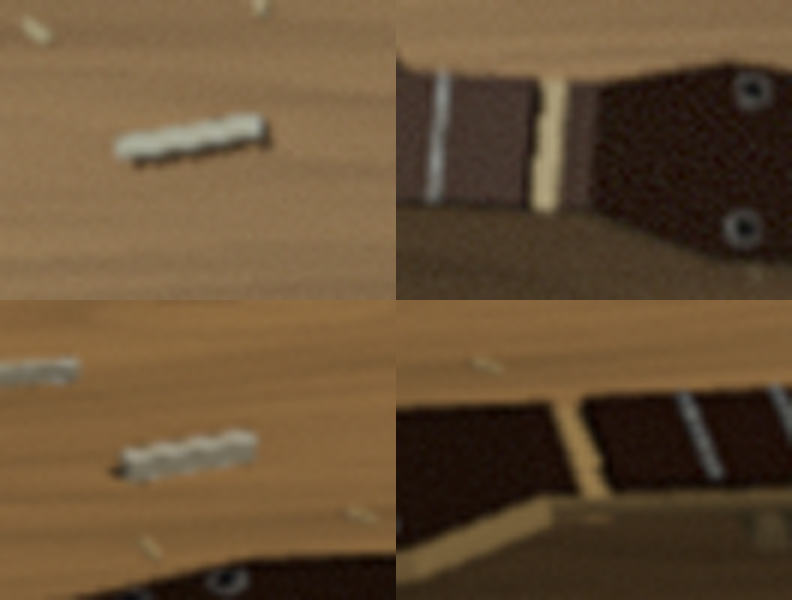

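View pics/m2.png

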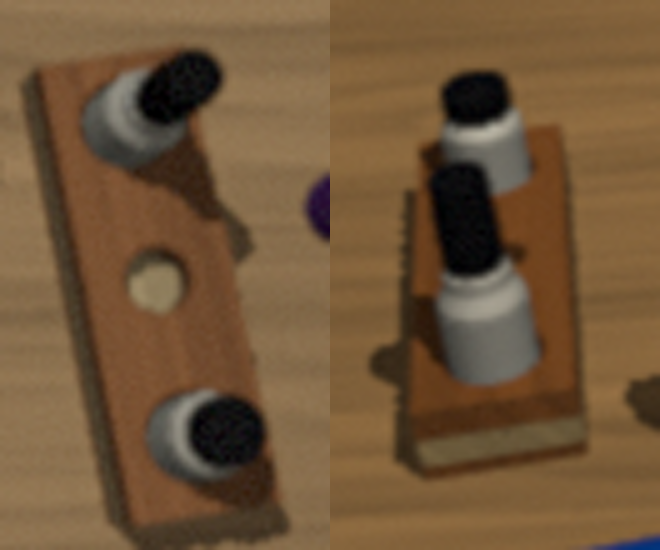

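Run:
```python
from h import *
import pickle
C={n:pickle.load(open(n+'.pkl','rb')) for n in('top','scene')}
g=lambda n:cv2.cvtColor(C[n]['img'],cv2.COLOR_RGB2HSV).astype(int)
# nut & saddle
for n,box in(('top',(195,232,40,28)),('scene',(308,218,40,26))):
    x,y,w,h=box; H=g(n)[y:y+h,x:x+w]; m=((H[...,1]<70)&(H[...,2]>90)).astype(np.uint8)
    k,l,st,ce=cv2.connectedComponentsWithStats(m); i=1+np.argmax(st[1:,4]); ys,xs=np.where(l==i)
    r=cv2.minAreaRect(np.c_[xs+x,ys+y].astype(np.float32)); B=cv2.boxPoints(r)
    print(n,'nut px',st[i,4],r,'\n',(back(C[n],B,.012)*1000).round(1)[:,:2].tolist(),'cen', (back(C[n],[ce[i]+[x,y]],.011)*1000).round(1))
# slot row profiles
G=cv2.cvtColor(C['top']['img'],cv2.COLOR_RGB2GRAY).astype(float)
for r in range(149,170,2):
    p=G[r,180:202]; print(r,p.astype(int).tolist())
G=cv2.cvtColor(C['scene']['img'],cv2.COLOR_RGB2GRAY).astype(float)
for r in range(244,266,2): print(r,G[r,358:382].astype(int).tolist())
```

```text
top nut px 102 ((216.04052734375, 247.24325561523438), (4.1099748611450195, 24.659847259521484), 80.53767395019531) 
 [[454.5, 155.4], [463.6, 97.1], [453.9, 95.4], [444.8, 153.6]] cen [[454.4 124.8  11. ]]
scene nut px 97 ((326.5000305175781, 230.50001525878906), (4.767570495605469, 21.536266326904297), 80.53767395019531) 
 [[455.9, 100.6], [446.6, 157.4], [468.0, 154.9], [476.9, 98.9]] cen [[459.7 127.3  11. ]]
149 [52, 56, 55, 57, 54, 51, 52, 45, 54, 107, 139, 151, 142, 104, 65, 61, 59, 58, 51, 48, 36, 31]
151 [57, 57, 55, 55, 61, 58, 58, 41, 36, 85, 138, 153, 134, 95, 57, 53, 52, 56, 41, 28, 29, 24]
153 [59, 55, 59, 58, 57, 59, 55, 36, 37, 92, 138, 153, 129, 86, 57, 51, 57, 55, 42, 30, 23, 29]
155 [61, 59, 57, 59, 59, 59, 52, 33, 75, 136, 155, 151, 117, 72, 53, 53, 60, 52, 35, 26, 24, 24]
157 [58, 58, 54, 58, 57, 58, 54, 34, 77, 134, 156, 149, 112, 70, 54, 55, 55, 48, 37, 28, 19, 22]
159 [56, 58, 58, 57, 55, 59, 50, 32, 79, 139, 155, 152, 110, 63, 52, 57, 56, 47, 27, 18, 24, 31]
161 [60, 58, 59, 60, 59, 53, 43, 59, 116, 147, 158, 149, 109, 65, 51, 57, 56, 44, 27, 27, 28, 28]
163 
[... 838 characters left out ...]
19, 21, 20, 17, 27, 64, 103, 121, 119, 98, 50, 15, 16, 19, 20, 22, 20, 19, 19, 16]
254 [17, 21, 17, 17, 20, 19, 20, 19, 16, 33, 77, 111, 123, 119, 95, 44, 12, 17, 22, 22, 18, 21, 17, 18]
256 [20, 19, 20, 20, 14, 18, 17, 20, 18, 21, 47, 87, 118, 123, 118, 97, 45, 11, 20, 19, 22, 20, 21, 20]
258 [17, 21, 19, 15, 20, 16, 20, 19, 23, 17, 22, 57, 94, 118, 110, 81, 40, 9, 17, 18, 19, 22, 19, 20]
260 [18, 15, 17, 18, 18, 18, 19, 19, 15, 19, 17, 31, 75, 111, 121, 110, 75, 34, 10, 14, 15, 12, 13, 15]
262 [18, 18, 17, 17, 25, 38, 48, 46, 42, 43, 40, 40, 58, 89, 106, 107, 99, 79, 55, 49, 54, 55, 54, 54]
264 [42, 57, 68, 79, 89, 95, 96, 84, 70, 68, 67, 66, 64, 64, 60, 62, 63, 62, 62, 63, 63, 63, 63, 60]
```

Run:
```python
from h import *
import pickle
C={n:pickle.load(open(n+'.pkl','rb')) for n in('top','scene')}
def edges(G,rows,c0,c1,th):
    L=[];R=[]
    for r in rows:
        p=G[r,c0:c1]; k=int(np.argmax(p))
        i=k
        while p[i]>th:i-=1
        L.append([c0+i+(th-p[i])/(p[i+1]-p[i]),r])
        i=k
        while p[i]>th:i+=1
        R.append([c0+i-(th-p[i])/(p[i-1]-p[i]),r])
    return np.array(L),np.array(R)
for n,rows,c0,c1,th in(('top',range(150,169),182,200,98),('scene',range(249,261),360,382,68)):
    G=cv2.cvtColor(C[n]['img'],cv2.COLOR_RGB2GRAY).astype(float)
    L,R=edges(G,rows,c0,c1,th)
    if n=='scene': L,R=R,L   # L = +y wall
    for nm,E,z in(('fb@75',L,.075),('fb@81',L,.081),('hp@79',R,.079)):
        P=back(C[n],E,z); f=np.polyfit(P[:,0],P[:,1],1); print(n,nm,'y at x=.66',f[1]+f[0]*.66,'slope',f[0],'x',P[[0,-1],0])
    # fingerboard sides: column profiles
    cols={'top':(178,180,182,184,186),'scene':(376,378,380,382,384)}[n]
    for c in cols: print(c, G[(142 if n=='top' else 238):(176 if n=='top' else 270),c].astype(int).tolist())
print(C['top']['origin'],C['scene']['origin'])
```

```text
top fb@75 y at x=.66 0.18352036835303953 slope -0.09474934711589443 x [0.67683591 0.6334055 ]
top fb@81 y at x=.66 0.18208457870590322 slope -0.0947493471158959 x [0.67482497 0.63168228]
top hp@79 y at x=.66 0.17324774466591678 slope -0.06108975642572284 x [0.6753536  0.63211862]
178 [123, 123, 117, 117, 111, 91, 61, 55, 58, 59, 56, 57, 57, 57, 58, 55, 59, 58, 59, 53, 59, 58, 57, 54, 57, 58, 44, 41, 52, 60, 64, 58, 61, 60]
180 [122, 123, 120, 117, 111, 86, 64, 52, 60, 57, 55, 59, 59, 61, 58, 58, 56, 56, 58, 60, 56, 57, 61, 60, 61, 53, 42, 42, 51, 59, 57, 61, 64, 60]
182 [124, 118, 117, 116, 117, 100, 62, 55, 56, 55, 60, 59, 56, 57, 60, 54, 60, 58, 57, 59, 57, 57, 57, 58, 58, 56, 50, 45, 53, 58, 61, 63, 60, 58]
184 [122, 119, 114, 119, 122, 100, 66, 54, 58, 61, 55, 57, 55, 59, 56, 57, 59, 55, 58, 59, 54, 57, 54, 54, 60, 58, 51, 41, 52, 57, 59, 60, 64, 60]
186 [124, 117, 115, 119, 121, 100, 66, 52, 56, 58, 57, 55, 54, 52, 57, 54, 51, 50, 44, 43, 41, 40, 37, 33, 35, 39, 34, 32, 50, 58, 57, 60, 60, 60]
scene fb@75 y at x=.66 0.1866669372703632 slope -0.05867034678652584 x [0.63538575 0.6
[... 252 characters left out ...]
7, 21, 20, 20, 21, 22, 18, 20, 17, 17, 13, 10, 27, 55, 69, 62, 55, 51, 49, 46, 46]
378 [95, 95, 97, 97, 99, 103, 101, 68, 31, 17, 17, 18, 16, 19, 20, 21, 18, 17, 22, 18, 19, 16, 15, 25, 54, 70, 63, 52, 48, 47, 46, 44]
380 [94, 96, 98, 98, 98, 103, 103, 65, 28, 16, 19, 19, 18, 21, 19, 19, 17, 19, 21, 19, 19, 17, 13, 28, 54, 70, 63, 51, 47, 47, 46, 45]
382 [94, 96, 100, 97, 99, 105, 100, 60, 17, 18, 18, 19, 22, 20, 20, 21, 18, 20, 19, 19, 18, 17, 17, 26, 54, 67, 61, 52, 48, 47, 45, 46]
384 [93, 97, 100, 97, 98, 107, 100, 57, 20, 16, 17, 18, 20, 21, 17, 20, 19, 21, 19, 17, 21, 18, 10, 27, 53, 63, 59, 51, 46, 46, 47, 44]
[ 0.37329684 -0.00603819  0.98066259] [ 1.45370597 -0.09506922  0.69680697]
```

Run:
```python
from h import *
import pickle
C={n:pickle.load(open(n+'.pkl','rb')) for n in('top','scene')}
def cross(p,th,up):  # first crossing
    for i in range(len(p)-1):
        if (p[i]-th)*(p[i+1]-th)<=0 and (p[i+1]>p[i])==up: return i+(th-p[i])/(p[i+1]-p[i])
T=cv2.cvtColor(C['top']['img'],cv2.COLOR_RGB2GRAY).astype(float);S=cv2.cvtColor(C['scene']['img'],cv2.COLOR_RGB2GRAY).astype(float)
tf=[[c,142+cross(T[142:155,c],90,False)] for c in range(160,187)]
sf=[[c,238+cross(S[238:255,c],60,False)] for c in range(374,398)]
sn=[[c,254+cross(S[254:270,c],42,True)] for c in range(374,398)]
for nm,c,E in(('top far',C['top'],tf),('scene far',C['scene'],sf),('scene near',C['scene'],sn)):
    P=back(c,np.array(E),.081); f=np.polyfit(P[:,1],P[:,0],1); print(nm,'x at y=.18',f[1]+f[0]*.18,'dx/dy',f[0],np.std(P[:,0]-np.polyval(f,P[:,1])))
# tan strip ends top, along columns 188..190
for c in (187,188,189,190,191,192): print(c,T[142:176,c].astype(int).tolist())
```

```text
Traceback (most recent call last):
TypeError: unsupported operand type(s) for +: 'int' and 'NoneType'
```

Run:
```python
from h import *
import pickle
C={n:pickle.load(open(n+'.pkl','rb')) for n in('top','scene')}
def E(G,cols,r0,r1,th,up):
    o=[]
    for c in cols:
        p=G[r0:r1,c]
        for i in range(len(p)-1):
            if (p[i]-th)*(p[i+1]-th)<=0 and (p[i+1]>p[i])==up: o.append([c,r0+i+(th-p[i])/(p[i+1]-p[i])]);break
    return np.array(o)
T=cv2.cvtColor(C['top']['img'],cv2.COLOR_RGB2GRAY).astype(float);S=cv2.cvtColor(C['scene']['img'],cv2.COLOR_RGB2GRAY).astype(float)
for nm,c,e in(('top far',C['top'],E(T,range(164,187),140,155,88,False)),('scene far',C['scene'],E(S,range(374,398),238,255,60,False)),('scene near',C['scene'],E(S,range(374,398),254,270,40,True))):
    P=back(c,e,.081); f=np.polyfit(P[:,1],P[:,0],1); print(nm,len(e),'x at y=.18',f[1]+f[0]*.18,'dx/dy',f[0],np.std(P[:,0]-np.polyval(f,P[:,1])))
for c in (187,188,189,190,191): print(c,T[142:176,c].astype(int).tolist())
for r in (147.3,169.5,170.5): print(r,back(C['top'],[189.5,r],.075))
```

```text
top far 21 x at y=.18 0.6787375012694613 dx/dy 0.15102507996908124 0.0016599331218718051
scene far 24 x at y=.18 0.6309744613110254 dx/dy 0.06521668006943808 0.0034849241988116667
scene near 24 x at y=.18 0.6857200327984957 dx/dy 0.048442475306732125 0.005944274252353747
187 [121, 118, 116, 119, 120, 100, 62, 45, 45, 41, 39, 36, 35, 33, 35, 34, 31, 32, 39, 59, 67, 72, 72, 74, 72, 78, 76, 63, 53, 58, 59, 60, 61, 56]
188 [118, 118, 114, 118, 121, 108, 76, 54, 40, 36, 35, 37, 61, 75, 81, 77, 80, 79, 91, 116, 135, 137, 135, 135, 136, 139, 135, 111, 74, 59, 57, 61, 57, 59]
189 [121, 119, 115, 117, 121, 123, 119, 107, 91, 85, 85, 92, 120, 136, 138, 134, 138, 139, 139, 147, 154, 154, 155, 155, 156, 157, 156, 130, 84, 61, 59, 61, 60, 60]
190 [120, 119, 116, 119, 122, 128, 136, 139, 140, 138, 138, 138, 148, 155, 156, 156, 154, 155, 156, 158, 155, 153, 152, 152, 150, 153, 150, 128, 88, 63, 60, 60, 60, 61]
191 [119, 118, 117, 117, 124, 129, 139, 151, 153, 153, 154, 153, 152, 151, 152, 149, 153, 152, 150, 149, 141, 135, 133, 128, 121, 124, 117, 98, 69, 62, 58, 58, 61, 54]
147.3 [[0.68340508 0.1814175  0.075     ]]
169.5 [[0.62973939 0.1802786  0.075     ]]
170.5 [[0.6273461  0.18022781 0.075     ]]
```

>>> {"method": "send_rows", "body": {
  "moves": [
    {"slide":[0.95,0.95,0],"turn":0,"gripper":1},
    {"slide":[0.95,0.95,0],"turn":0,"gripper":1},
    {"slide":[0.95,0.95,0],"turn":0,"gripper":1},
    {"slide":[0.95,0.95,0],"turn":0,"gripper":1},
    {"slide":[0.95,0.95,0],"turn":0,"gripper":1}
  ],
  "newtons": 15
}}

```text
time_s: 1.82
tcp_pos: [0.3151, 0.4502, 0.2267]
eef_rot: [-180.0, 0.0, -19.8]
contact_force: [0.4, 0.5, -0.4]
gripper_width: 0.0877
gripper_force: 0.0
```

>>> {"method": "send_rows", "body": {
  "moves": [
    {"slide":[0.95,0.95,0],"turn":0,"gripper":1},
    {"slide":[0.95,0.95,0],"turn":0,"gripper":1},
    {"slide":[0.95,0.95,0],"turn":0,"gripper":1},
    {"slide":[0.95,0.95,0],"turn":0,"gripper":1},
    {"slide":[0.95,0.95,0],"turn":0,"gripper":1}
  ]
}}

```text
time_s: 2.23
tcp_pos: [0.4008, 0.2679, 0.227]
eef_rot: [-180.0, -0.0, -19.8]
contact_force: [1.2, 0.5, -1.1]
gripper_width: 0.0877
gripper_force: 0.0
```

>>> {"method": "send_rows", "body": {
  "moves": [
    {"slide":[0.66,0.77,0.6],"turn":-0.32,"gripper":1},
    {"slide":[0.66,0.77,0.6],"turn":-0.32,"gripper":1},
    {"slide":[0.66,0.77,0.6],"turn":-0.32,"gripper":1},
    {"slide":[0.66,0.77,0.6],"turn":-0.32,"gripper":1},
    {"slide":[0.66,0.77,0.6],"turn":-0.32,"gripper":1}
  ]
}}

```text
time_s: 2.65
tcp_pos: [0.4539, 0.1251, 0.1349]
eef_rot: [180.0, 0.1, 9.3]
contact_force: [-0.8, 0.5, -0.2]
gripper_width: 0.0878
gripper_force: 0.0
```

>>> {"method": "send_rows", "body": {
  "moves": [
    {"slide":[0.01,-0.01,0.2],"turn":0,"gripper":1},
    {"slide":[0.01,-0.01,0.4],"turn":0,"gripper":1},
    {"slide":[0.01,-0.01,0.6],"turn":0,"gripper":1},
    {"slide":[0.01,-0.01,0.8],"turn":0,"gripper":1},
    {"slide":[0.01,-0.01,0.86],"turn":0,"gripper":1}
  ]
}}

```text
time_s: 3.07
tcp_pos: [0.4537, 0.1282, 0.0043]
eef_rot: [179.9, 0.3, 8.9]
contact_force: [-1.2, -0.2, -0.3]
gripper_width: 0.0876
gripper_force: 0.0
```

>>> {"method": "send_rows", "body": {
  "moves": [
    {"slide":[0,0,0],"turn":0,"gripper":0.6},
    {"slide":[0,0,0],"turn":0,"gripper":0.55},
    {"slide":[0,0,0],"turn":0,"gripper":0.5},
    {"slide":[0,0,0],"turn":0,"gripper":0.5},
    {"slide":[0,0,0],"turn":0,"gripper":0.5}
  ]
}}

```text
time_s: 3.48
tcp_pos: [0.4564, 0.1305, 0.009]
eef_rot: [-179.9, -0.1, 9.0]
contact_force: [-0.7, -0.1, 0.8]
gripper_width: 0.0595
gripper_force: 0.1
```

>>> {"method": "send_rows", "body": {
  "moves": [
    {"slide":[0,0,0],"turn":0,"gripper":0.4},
    {"slide":[0,0,0],"turn":0,"gripper":0.4},
    {"slide":[0,0,0],"turn":0,"gripper":0.4},
    {"slide":[0,0,0],"turn":0,"gripper":0.4},
    {"slide":[0,0,0],"turn":0,"gripper":0.4}
  ]
}}

```text
time_s: 3.9
tcp_pos: [0.4564, 0.1304, 0.0087]
eef_rot: [-179.9, -0.1, 9.0]
contact_force: [-2.0, 0.6, 8.2]
gripper_width: 0.0567
gripper_force: 15.0
```

Run:
```python
from h import *
import pickle
s=get_state();print(s['time_s'],s['tcp_pos'],s['eef_rot'],s['gripper_width'],s['gripper_force'])
m=[]
for n in('top','scene'):
    c=cap(n);pickle.dump(c,open(n+'1.pkl','wb'));x,y=map(int,proj(c,[.455,.127,.02])[0]); m.append(cv2.resize(c['img'][y-45:y+45,x-60:x+60],None,fx=5,fy=5,interpolation=cv2.INTER_CUBIC)[:, :400] if 0 else cv2.resize(c['img'][y-50:y+30,x-33:x+33],None,fx=6,fy=6,interpolation=cv2.INTER_CUBIC))
cv2.imwrite('pics/g1.png',np.hstack(m)[:,:,::-1])
```

```text
3.9 [0.45636826 0.13040484 0.00873314] [-1.79946284e+02 -1.19381284e-01  9.01627492e+00] 0.056717238124498394 15.002276301383972
```

View pics/g1.png

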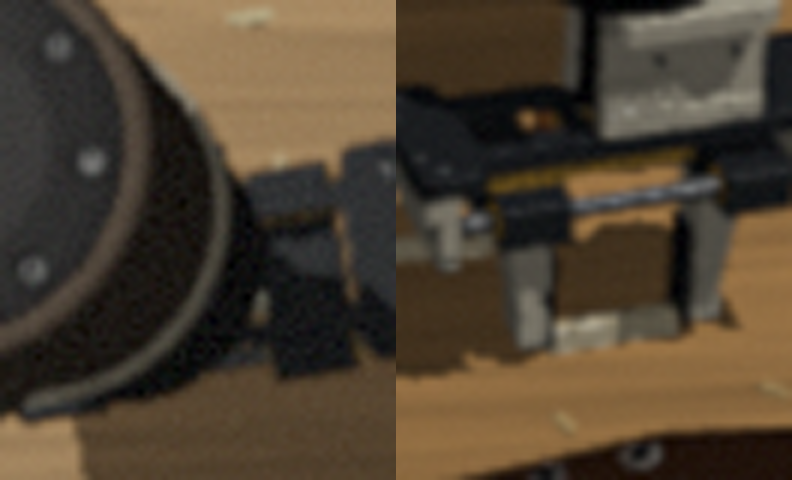

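The gripper holds the nut by its ends at full grip force. The right-hand view shows the bar between the fingers near (610,330).

>>> {"method": "send_rows", "body": {
  "moves": [
    {"slide":[0,0,-0.2],"turn":0,"gripper":0.4},
    {"slide":[0,0,-0.45],"turn":0.05,"gripper":0.4},
    {"slide":[0,0,-0.7],"turn":0.12,"gripper":0.4},
    {"slide":[0,0,-0.9],"turn":0.2,"gripper":0.4},
    {"slide":[0,0,-1],"turn":0.28,"gripper":0.4}
  ],
  "newtons": 20
}}

```text
time_s: 4.42
tcp_pos: [0.457, 0.1306, 0.1622]
eef_rot: [-179.7, -0.2, -16.5]
contact_force: [1.2, 0.5, -1.0]
gripper_width: 0.0564
gripper_force: 20.0
```

Run:
```python
from h import *
s=get_state();print(s['joints'].round(1),s['eef_rot'].round(1),s['tcp_pos'].round(4),s['gripper_width'],s['gripper_force'])
```

```text
[ 39.8   4.5 -29.4   0.1 -55.8  33.7] [-179.7   -0.2  -16.5] [0.457  0.1306 0.1622] 0.05638012629425186 19.989411234855652
```

>>> {"method": "send_rows", "body": {
  "moves": [
    {"slide":[0.12,-0.07,0],"turn":0.08,"gripper":0.4},
    {"slide":[0.25,-0.15,0],"turn":0.155,"gripper":0.4},
    {"slide":[0.37,-0.22,0],"turn":0.23,"gripper":0.4},
    {"slide":[0.5,-0.28,0],"turn":0.305,"gripper":0.4},
    {"slide":[0.595,-0.34,0],"turn":0.38,"gripper":0.4}
  ]
}}

```text
time_s: 4.83
tcp_pos: [0.5568, 0.1541, 0.1579]
eef_rot: [-180.0, -0.0, -50.7]
contact_force: [-0.3, 0.2, 0.2]
gripper_width: 0.0564
gripper_force: 20.0
```

>>> {"method": "send_rows", "body": {
  "moves": [
    {"slide":[0.06,-0.12,0],"turn":0.08,"gripper":0.4},
    {"slide":[0.12,-0.25,0],"turn":0.155,"gripper":0.4},
    {"slide":[0.18,-0.37,0],"turn":0.23,"gripper":0.4},
    {"slide":[0.24,-0.5,0],"turn":0.305,"gripper":0.4},
    {"slide":[0.3,-0.616,0],"turn":0.38,"gripper":0.4}
  ]
}}

```text
time_s: 5.25
tcp_pos: [0.6563, 0.1785, 0.1577]
eef_rot: [-180.0, 0.0, -84.9]
contact_force: [-0.4, 0.1, -0.1]
gripper_width: 0.0566
gripper_force: 20.0
```

>>> {"method": "send_rows", "body": {
  "moves": [
    {"slide":[0,0,0],"turn":0.05,"gripper":0.4},
    {"slide":[0,0,0],"turn":0.098,"gripper":0.4},
    {"slide":[0,0,0],"turn":0.098,"gripper":0.4},
    {"slide":[0,0,0],"turn":0.098,"gripper":0.4},
    {"slide":[0,0,0],"turn":0.098,"gripper":0.4}
  ]
}}

```text
time_s: 5.67
tcp_pos: [0.6551, 0.1783, 0.1578]
eef_rot: [-180.0, 0.0, -93.2]
contact_force: [0.1, -0.2, -0.3]
gripper_width: 0.0564
gripper_force: 20.0
```

>>> {"method": "send_rows", "body": {
  "moves": [
    {"slide":[0,-0.014,0.15],"turn":0,"gripper":0.4},
    {"slide":[0,-0.014,0.3],"turn":0,"gripper":0.4},
    {"slide":[0,-0.014,0.35],"turn":0,"gripper":0.4},
    {"slide":[0,-0.014,0.35],"turn":0,"gripper":0.4},
    {"slide":[0,-0.014,0.35],"turn":0,"gripper":0.4}
  ]
}}

```text
time_s: 6.08
tcp_pos: [0.6575, 0.1781, 0.1055]
eef_rot: [180.0, -0.0, -93.3]
contact_force: [0.6, -0.0, 0.9]
gripper_width: 0.0564
gripper_force: 20.0
```

Run:
```python
from h import *
import pickle
s=get_state();print(s['tcp_pos'].round(4),s['eef_rot'].round(2))
c=cap('scene');pickle.dump(c,open('s2.pkl','wb'))
print('scene px: tcp bottoms',proj(c,[[.657,.178,.0955],[.686,.178,.0955],[.628,.182,.0955]]).round(1))
x,y=map(int,proj(c,[.657,.178,.09])[0])
cv2.imwrite('pics/g2.png',cv2.resize(c['img'][y-40:y+35,x-50:x+50],None,fx=8,fy=8,interpolation=cv2.INTER_CUBIC)[:,:,::-1]);print(x-50,y-40)
for n in('nut','nut_slot'): print(n,optics.look_for('scene',n)[:2])
```

```text
[0.6575 0.1781 0.1055] [ 1.7999e+02 -3.0000e-02 -9.3290e+01]
scene px: tcp bottoms [[369.4 247.5]
 [373.2 255.8]
 [367.6 239.5]]
319 209
nut []
nut_slot [{'location': [0.6864, 0.3247, 0.0728], 'p': 0.78}]
```

View pics/g2.png

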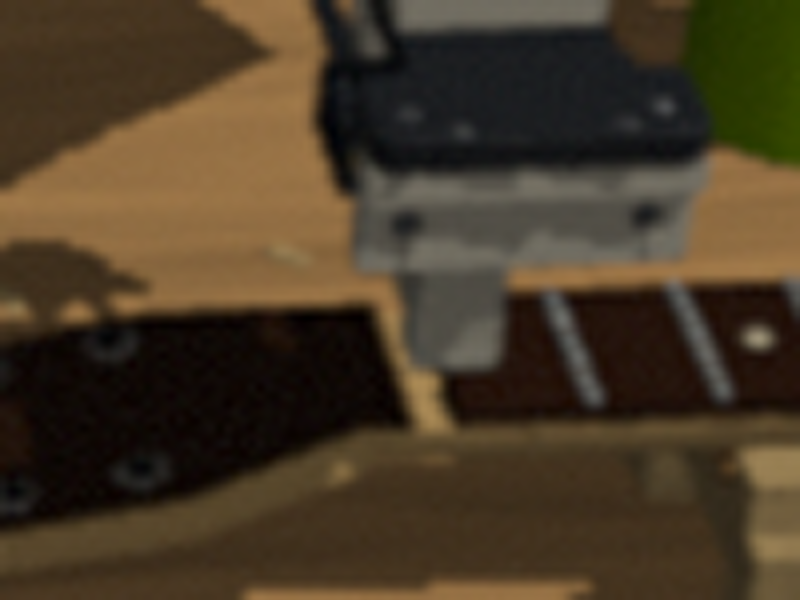

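Run:
```python
from h import *
import pickle
c=pickle.load(open('s2.pkl','rb'))
def backx(uv,x):
    d=np.c_[np.atleast_2d(uv),np.ones(len(np.atleast_2d(uv)))]@np.linalg.inv(c['intrinsics']).T@c['attitude'].T; o=c['origin']; return o+d*((x-o[0])/d[:,:1])
G=cv2.cvtColor(c['img'],cv2.COLOR_RGB2GRAY).astype(int)
for r in (244,246,248,250,252,253,254,255,256,257): print(r,G[r,364:390].tolist())
for x in(.69,.70,.706): print(x,backx([[370,250],[381.8,250],[376.2,255]],x).round(4).tolist())
```

```text
244 [113, 115, 115, 105, 80, 56, 53, 60, 72, 76, 77, 76, 76, 74, 75, 75, 76, 80, 94, 110, 115, 114, 115, 117, 115, 113]
246 [90, 99, 113, 119, 103, 70, 57, 67, 78, 79, 76, 76, 77, 76, 76, 77, 74, 65, 39, 27, 25, 24, 38, 74, 88, 55]
248 [7, 36, 86, 124, 120, 86, 65, 74, 77, 77, 78, 78, 75, 79, 79, 82, 82, 71, 41, 22, 24, 20, 27, 53, 92, 103]
250 [5, 16, 55, 101, 115, 81, 66, 77, 80, 77, 77, 77, 85, 94, 98, 99, 94, 73, 37, 20, 22, 20, 20, 26, 54, 81]
252 [10, 7, 27, 72, 100, 93, 73, 75, 78, 78, 81, 92, 100, 105, 106, 105, 98, 72, 34, 21, 19, 25, 24, 20, 28, 62]
253 [8, 8, 18, 55, 99, 111, 85, 77, 77, 79, 89, 103, 107, 106, 105, 105, 93, 63, 32, 26, 22, 20, 23, 19, 22, 43]
254 [10, 7, 10, 37, 84, 112, 98, 87, 82, 75, 79, 91, 94, 91, 89, 87, 73, 44, 24, 24, 24, 24, 22, 21, 23, 37]
255 [11, 12, 6, 20, 62, 100, 116, 110, 101, 77, 52, 48, 50, 49, 47, 45, 37, 28, 25, 23, 24, 22, 26, 25, 20, 28]
256 [12, 4, 9, 14, 53, 99, 132, 137, 131, 108, 50, 18, 18, 21, 22, 20, 22, 23, 22, 20, 22, 21, 22, 22, 20, 21]
257 [9, 13, 4, 8, 34, 86, 127, 139, 133, 107, 49, 12, 20, 22, 24, 25, 20, 20, 25, 21, 24, 25, 23, 23, 22, 20]
0.69 [[0.69, 0.1685, 0.114], [0.69, 0.1932, 0.1118], [0.69, 0.1827, 0.1]]
0.7 [[0.7, 0.165, 0.1216], [0.7, 0.1894, 0.1194], [0.7, 0.1791, 0.1078]]
0.706 [[0.706, 0.1629, 0.1262], [0.706, 0.1872, 0.124], [0.706, 0.1769, 0.1125]]
```

The view shows the near finger over the slot's near end at (430,400), with the nut hidden behind it. I will feel for the slot: a stop on the fingerboard shows at about 90 mm TCP height, the headplate at about 88 mm, and seated at about 84 mm.

>>> {"method": "send_rows", "body": {
  "moves": [
    {"slide":[0.009,0,0.04],"turn":0,"gripper":0.4},
    {"slide":[0.009,0,0.08],"turn":0,"gripper":0.4},
    {"slide":[0.009,0,0.1],"turn":0,"gripper":0.4},
    {"slide":[0.009,0,0.115],"turn":0,"gripper":0.4},
    {"slide":[0.009,0,0.125],"turn":0,"gripper":0.4}
  ]
}}

```text
time_s: 6.65
tcp_pos: [0.6572, 0.1773, 0.0872]
eef_rot: [-180.0, 0.0, -93.3]
contact_force: [-8.9, 3.7, 16.4]
gripper_width: 0.0564
gripper_force: 20.0
```

>>> {"method": "send_rows", "body": {
  "moves": [
    {"slide":[0,0,0],"turn":0,"gripper":0.4},
    {"slide":[0,0,0],"turn":0,"gripper":0.4},
    {"slide":[0,0,0],"turn":0,"gripper":0.4},
    {"slide":[0,0,0],"turn":0,"gripper":0.4},
    {"slide":[0,0,0],"turn":0,"gripper":0.4}
  ]
}}

```text
time_s: 7.07
tcp_pos: [0.6571, 0.1772, 0.0875]
eef_rot: [-180.0, 0.0, -93.3]
contact_force: [-5.1, 1.2, 8.6]
gripper_width: 0.0569
gripper_force: 20.0
```

>>> {"method": "send_rows", "body": {
  "moves": [
    {"slide":[-0.004,0,0.003],"turn":0,"gripper":0.4},
    {"slide":[-0.007,0,0.004],"turn":0,"gripper":0.4},
    {"slide":[-0.01,0,0.005],"turn":0,"gripper":0.4},
    {"slide":[-0.012,0,0.005],"turn":0,"gripper":0.4},
    {"slide":[-0.012,0,0.005],"turn":0,"gripper":0.4}
  ]
}}

```text
time_s: 7.48
tcp_pos: [0.6572, 0.1785, 0.087]
eef_rot: [-180.0, -0.0, -93.3]
contact_force: [-5.1, -0.7, 10.5]
gripper_width: 0.0564
gripper_force: 20.0
```

Run:
```python
from h import *
import pickle
s=get_state();print(s['tcp_pos'].round(4),s['contact_force'].round(1),s['moment'].round(2),s['gripper_width'])
m=[]
for n in('top','scene'):
    c=cap(n);pickle.dump(c,open(n+'3.pkl','wb')); x,y=map(int,proj(c,[.657,.178,.09])[0]);m.append(cv2.resize(c['img'][y-35:y+30,x-33:x+33],None,fx=6,fy=6,interpolation=cv2.INTER_CUBIC)); print(x-33,y-35)
cv2.imwrite('pics/g3.png',np.hstack(m)[:,:,::-1])
```

```text
[0.6572 0.1785 0.087 ] [-5.1 -0.7 10.5] [-0.23  2.13 -0.04] 0.05642019162869168
156 121
336 214
```

View pics/g3.png

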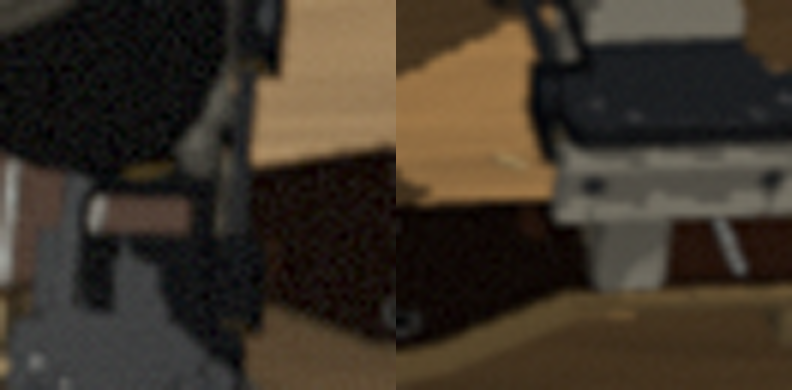

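>>> {"method": "send_rows", "body": {
  "moves": [
    {"slide":[-0.003,0,0],"turn":0,"gripper":0.4},
    {"slide":[-0.006,0,0],"turn":0,"gripper":0.4},
    {"slide":[-0.008,0,0],"turn":0,"gripper":0.4},
    {"slide":[-0.008,0,0],"turn":0,"gripper":0.4},
    {"slide":[-0.008,0,0],"turn":0,"gripper":0.4}
  ]
}}

```text
time_s: 8.0
tcp_pos: [0.6574, 0.1793, 0.0868]
eef_rot: [-180.0, -0.0, -93.3]
contact_force: [-3.9, -1.6, 9.4]
gripper_width: 0.0568
gripper_force: 20.0
```

>>> {"method": "send_rows", "body": {
  "moves": [
    {"slide":[-0.003,0,0],"turn":0,"gripper":0.4},
    {"slide":[-0.006,0,0],"turn":0,"gripper":0.4},
    {"slide":[-0.008,0,0],"turn":0,"gripper":0.4},
    {"slide":[-0.008,0,0],"turn":0,"gripper":0.4},
    {"slide":[-0.008,0,0],"turn":0,"gripper":0.4}
  ]
}}

```text
time_s: 8.42
tcp_pos: [0.6575, 0.181, 0.0852]
eef_rot: [180.0, -0.0, -93.4]
contact_force: [-0.7, -0.4, -0.7]
gripper_width: 0.0568
gripper_force: 20.0
```

>>> {"method": "send_rows", "body": {
  "moves": [
    {"slide":[0,0,0.005],"turn":0,"gripper":0.4},
    {"slide":[0,0,0.01],"turn":0,"gripper":0.4},
    {"slide":[0,0,0.014],"turn":0,"gripper":0.4},
    {"slide":[0,0,0.014],"turn":0,"gripper":0.4},
    {"slide":[0,0,0.014],"turn":0,"gripper":0.4}
  ]
}}

```text
time_s: 8.83
tcp_pos: [0.6576, 0.1811, 0.0839]
eef_rot: [-180.0, 0.0, -93.3]
contact_force: [-2.7, -0.6, 5.0]
gripper_width: 0.0565
gripper_force: 20.0
```

>>> {"method": "send_rows", "body": {
  "moves": [
    {"slide":[0,0,0],"turn":0,"gripper":0.75},
    {"slide":[0,0,0],"turn":0,"gripper":0.85},
    {"slide":[0,0,0],"turn":0,"gripper":0.95},
    {"slide":[0,0,0],"turn":0,"gripper":1},
    {"slide":[0,0,0],"turn":0,"gripper":1}
  ]
}}

```text
time_s: 9.25
tcp_pos: [0.6575, 0.181, 0.0831]
eef_rot: [180.0, -0.0, -93.4]
contact_force: [-0.1, 0.3, -0.8]
gripper_width: 0.0838
gripper_force: 0.0
```

>>> {"method": "send_rows", "body": {
  "moves": [
    {"slide":[0,0,-0.1],"turn":0,"gripper":1},
    {"slide":[0,0,-0.3],"turn":0,"gripper":1},
    {"slide":[0,0,-0.55],"turn":0,"gripper":1},
    {"slide":[0,0,-0.8],"turn":0,"gripper":1},
    {"slide":[0,0,-1],"turn":0,"gripper":1}
  ]
}}

```text
time_s: 9.67
tcp_pos: [0.6581, 0.181, 0.2365]
eef_rot: [-179.9, 0.0, -93.3]
contact_force: [0.7, 1.0, 0.3]
gripper_width: 0.0876
gripper_force: 0.0
```

>>> {"method": "send_rows", "body": {
  "moves": [
    {"slide":[0.25,0,0],"turn":0,"gripper":1},
    {"slide":[0.5,0,0],"turn":0,"gripper":1},
    {"slide":[0.7,0,0],"turn":0,"gripper":1},
    {"slide":[0.85,0,0],"turn":0,"gripper":1},
    {"slide":[1,0,0],"turn":0,"gripper":1}
  ]
}}

```text
time_s: 10.08
tcp_pos: [0.6485, 0.0297, 0.2336]
eef_rot: [-180.0, 0.0, -93.4]
contact_force: [0.6, 0.6, -0.3]
gripper_width: 0.0874
gripper_force: 0.0
```

Run:
```python
from h import *
import pickle
s=get_state();print(s['time_s'],s['tcp_pos'].round(4),s['joints'].round(1))
m=[]
for n in('top','scene'):
    c=cap(n);pickle.dump(c,open(n+'4.pkl','wb')); x,y=map(int,proj(c,[.657,.18,.08])[0]);m.append(cv2.resize(c['img'][y-35:y+30,x-33:x+33],None,fx=6,fy=6,interpolation=cv2.INTER_CUBIC)); print(x-33,y-35)
cv2.imwrite('pics/g4.png',np.hstack(m)[:,:,::-1])
```

```text
10.0833 [0.6485 0.0297 0.2336] [ 19.8  17.9  -2.2  -0.  -69.8 -23.2]
156 122
336 218
```

View pics/g4.png

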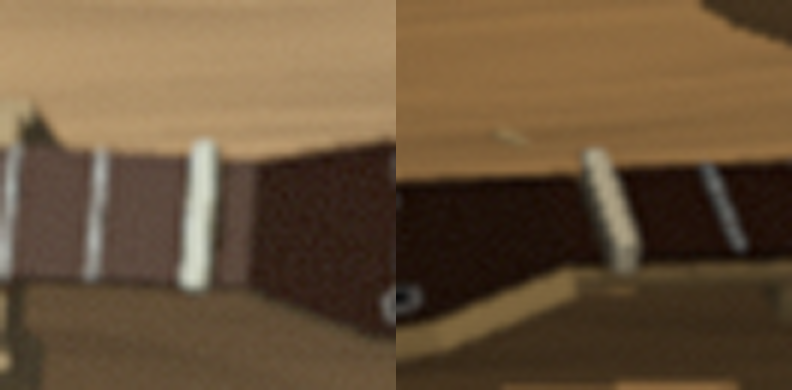

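Run:
```python
from h import *
import pickle
C={n:pickle.load(open(n+'4.pkl','rb')) for n in('top','scene')}
c=C['top'];print('nut ends',back(c,[[190,145.2],[188.5,170.5]],.087).round(4).tolist())
def blob(c,box,f):
    x,y,w,h=box;H=cv2.cvtColor(c['img'],cv2.COLOR_RGB2HSV)[y:y+h,x:x+w].astype(int); m=f(H).astype(np.uint8)
    k,l,st,ce=cv2.connectedComponentsWithStats(m); i=1+np.argmax(st[1:,4]); ys,xs=np.where(l==i)
    return ce[i]+[x,y],st[i],cv2.minAreaRect(np.c_[xs+x,ys+y].astype(np.float32))
def sil(c,x,y,z0,z1,r=.013):
    a=np.linspace(0,2*np.pi,24); P=[[x+r*np.cos(t),y+r*np.sin(t),z] for t in a for z in(z0,z1)]
    h=cv2.convexHull(proj(c,P).astype(np.float32)); M=cv2.moments(h); return np.array([M['m10'],M['m01']])/M['m00']
from scipy.optimize import least_squares
blk=lambda H:H[...,2]<45
for n,bc,ba in(('top',(395,168,30,28),(403,238,30,30)),('scene',(126,222,25,32),(128,206,26,14))):
    for nm,b,z0,z1,r in(('cap',bc,.086,.132,.013),('lid',ba,.07,.087,.015)):
        ce,st,rc=blob(C[n],b,blk)
        s=least_squares(lambda p:sil(C[n],p[0],p[1],z0,z1,r)-ce,[.57,-.31]).x
        print(n,nm,ce.round(1),st.tolist(),s.round(4))
G=cv2.cvtColor(C['top']['img'],cv2.COLOR_RGB2HSV)
for r in range(212,233,2): print(r,[f'{a}/{v}' for a,v in G[r,397:417,1:].tolist()])
```

```text
nut ends [[0.6843, 0.1779, 0.087], [0.624, 0.1801, 0.087]]
top cap [410.2 182.3] [8, 8, 16, 14, 147] [ 0.5835 -0.3134]
top lid [420.  251.2] [10, 7, 14, 13, 146] [ 0.4348 -0.3351]
scene cap [136.4 238.1] [4, 2, 15, 26, 254] [ 0.5809 -0.3129]
scene lid [138.6 214.4] [5, 4, 13, 10, 107] [ 0.4325 -0.3334]
212 ['142/154', '141/154', '143/159', '141/161', '139/158', '141/157', '145/156', '140/158', '141/157', '143/153', '142/149', '143/146', '141/148', '139/147', '141/146', '148/143', '149/139', '142/138', '144/140', '147/139']
214 ['142/154', '139/156', '145/157', '144/161', '140/159', '144/147', '139/138', '147/123', '149/113', '147/113', '148/107', '147/118', '146/133', '150/138', '145/144', '144/147', '146/145', '145/141', '142/140', '137/141']
216 ['146/154', '143/153', '138/155', '141/148', '138/131', '116/112', '106/99', '94/95', '94/95', '94/87', '115/71', '118/69', '146/70', '152/89', '142/117', '145/137', '145/146', '146/147', '142/142', '149/139']
218 ['145/155', '142/154', '148/145', '133/123', '104/108', '87/106', '94/117', '90/145', '87/156', '86/157', '87/156', '89/152', '9
[... 922 characters left out ...]
5', '143/146', '142/144']
228 ['141/156', '143/157', '142/158', '146/154', '141/157', '143/159', '144/158', '144/154', '140/151', '138/152', '140/153', '136/157', '141/157', '144/154', '142/147', '144/145', '148/143', '145/146', '143/146', '145/146']
230 ['145/155', '140/155', '141/157', '143/155', '144/156', '142/160', '137/162', '139/158', '141/156', '144/152', '148/152', '141/157', '143/159', '137/160', '144/150', '140/146', '142/144', '142/145', '143/143', '141/145']
232 ['141/154', '145/157', '141/157', '141/157', '141/157', '140/158', '141/159', '144/156', '144/154', '143/153', '143/153', '146/155', '143/157', '143/160', '140/155', '147/146', '146/143', '145/144', '144/142', '139/147']
```

Run:
```python
from h import *
import pickle
C={n:pickle.load(open(n+'4.pkl','rb')) for n in('top','scene')}
print('well',back(C['top'],[[405.8,220.6]],.038).round(4))
c=C['scene'];H=cv2.cvtColor(c['img'],cv2.COLOR_RGB2HSV)
for nm,(lo,hi),bx in(('green',(50,80),(170,235,40,60)),('purple',(125,160),(75,225,40,60))):
    x,y,w,h=bx;S=H[y:y+h,x:x+w];m=(S[...,0]>lo)&(S[...,0]<hi)&(S[...,1]>90);ys,xs=np.where(m);print(nm,xs.min()+x,xs.max()+x,ys.min()+y,ys.max()+y)
    b=back(c,[(xs.min()+xs.max())/2+x,ys.max()+y],0)[0]; 
    b[0]-=.018
    for z in(.07,.085,.1,.115): print(b.round(3),z,proj(c,[b[0],b[1],z])[0].round(1))
```

```text
well [[ 0.5093 -0.3224  0.038 ]]
green 179 196 243 284
[ 0.597 -0.215  0.   ] 0.07 [184.3 253.9]
[ 0.597 -0.215  0.   ] 0.085 [183.5 248.3]
[ 0.597 -0.215  0.   ] 0.1 [182.7 242.6]
[ 0.597 -0.215  0.   ] 0.115 [181.9 236.9]
purple 83 104 236 276
[ 0.543 -0.43   0.   ] 0.07 [ 88.5 246.5]
[ 0.543 -0.43   0.   ] 0.085 [ 87. 241.]
[ 0.543 -0.43   0.   ] 0.1 [ 85.5 235.5]
[ 0.543 -0.43   0.   ] 0.115 [ 83.9 229.8]
```

The pair of crops shows the nut seated upright in the slot, overhanging both sides (left crop, about (200,215)). Next is the cap.

>>> {"method": "send_rows", "body": {
  "moves": [
    {"slide":[0.2,0.02,0],"turn":0.06,"gripper":0.6},
    {"slide":[0.4,0.04,0],"turn":0.12,"gripper":0.6},
    {"slide":[0.6,0.06,0],"turn":0.18,"gripper":0.6},
    {"slide":[0.8,0.08,0],"turn":0.24,"gripper":0.6},
    {"slide":[0.95,0.1,0],"turn":0.3,"gripper":0.6}
  ]
}}

```text
time_s: 10.6
tcp_pos: [0.6252, -0.1115, 0.2334]
eef_rot: [180.0, -0.0, -120.6]
contact_force: [-0.2, -0.2, -0.1]
gripper_width: 0.0597
gripper_force: 0.0
```

>>> {"method": "send_rows", "body": {
  "moves": [
    {"slide":[0.16,-0.05,0],"turn":0.06,"gripper":0.6},
    {"slide":[0.32,-0.1,0],"turn":0.12,"gripper":0.6},
    {"slide":[0.48,-0.16,0],"turn":0.18,"gripper":0.6},
    {"slide":[0.64,-0.21,0],"turn":0.24,"gripper":0.6},
    {"slide":[0.78,-0.26,0],"turn":0.3,"gripper":0.6}
  ]
}}

```text
time_s: 11.02
tcp_pos: [0.5998, -0.2316, 0.2334]
eef_rot: [180.0, -0.0, -147.6]
contact_force: [0.1, -0.6, 0.4]
gripper_width: 0.0522
gripper_force: 0.0
```

>>> {"method": "send_rows", "body": {
  "moves": [
    {"slide":[0.13,-0.13,0],"turn":0.07,"gripper":0.6},
    {"slide":[0.26,-0.26,0],"turn":0.14,"gripper":0.6},
    {"slide":[0.39,-0.394,0],"turn":0.21,"gripper":0.6},
    {"slide":[0.391,-0.394,0.15],"turn":0.273,"gripper":0.6},
    {"slide":[0.391,-0.394,0.3],"turn":0.273,"gripper":0.6}
  ]
}}

```text
time_s: 11.43
tcp_pos: [0.5831, -0.3137, 0.189]
eef_rot: [-179.9, 0.2, -172.4]
contact_force: [-0.1, 0.7, -1.4]
gripper_width: 0.0526
gripper_force: 0.0
```

>>> {"method": "send_rows", "body": {
  "moves": [
    {"slide":[0,0,0],"turn":0,"gripper":0.6},
    {"slide":[0,0,0],"turn":0,"gripper":0.6},
    {"slide":[0,0,0],"turn":0,"gripper":0.6},
    {"slide":[0,0,0],"turn":0,"gripper":0.6},
    {"slide":[0,0,0],"turn":0,"gripper":0.6}
  ]
}}

```text
time_s: 11.85
tcp_pos: [0.5835, -0.312, 0.19]
eef_rot: [-179.9, 0.1, -171.9]
contact_force: [-0.1, 0.0, 0.2]
gripper_width: 0.0527
gripper_force: 0.0
```

Run:
```python
from h import *
c=cap('scene');x,y=map(int,proj(c,[.57,-.313,.12])[0]);print(x-45,y-40,get_state()['tcp_pos'].round(4),proj(c,[get_state()['tcp_pos']]).round(1))
cv2.imwrite('pics/g5.png',cv2.resize(c['img'][y-40:y+35,x-45:x+45],None,fx=7,fy=7,interpolation=cv2.INTER_CUBIC)[:,:,::-1])
```

```text
91 191 [ 0.5833 -0.312   0.1898] [[130.2 206.5]]
```

View pics/g5.png

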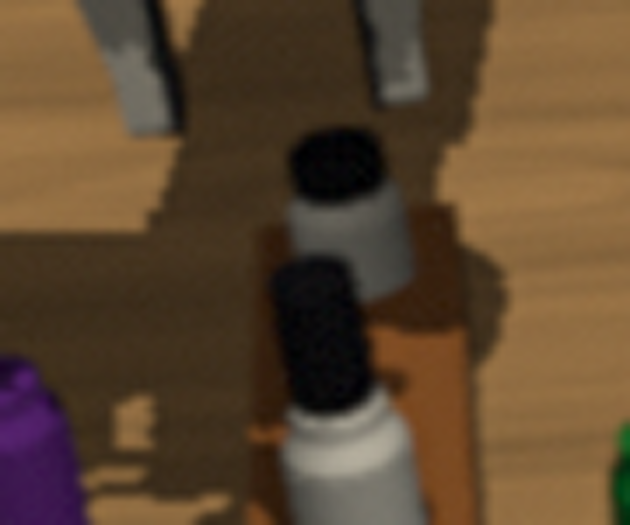

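The view shows the open fingers either side of the white bottle's black cap, which stands at (320,330). Their midpoint at (278,115) agrees with the projected TCP. I'll descend, grip and lift.

>>> {"method": "send_rows", "body": {
  "moves": [
    {"slide":[0,0,0.15],"turn":0,"gripper":0.6},
    {"slide":[0,0,0.3],"turn":0,"gripper":0.6},
    {"slide":[0,0,0.42],"turn":0,"gripper":0.6},
    {"slide":[0,0,0.5],"turn":0,"gripper":0.6},
    {"slide":[0,0,0.53],"turn":0,"gripper":0.6}
  ],
  "newtons": 10
}}

```text
time_s: 12.32
tcp_pos: [0.5818, -0.3118, 0.1074]
eef_rot: [179.9, -0.1, -171.9]
contact_force: [0.4, 0.3, -0.9]
gripper_width: 0.0524
gripper_force: 0.0
```

>>> {"method": "send_rows", "body": {
  "moves": [
    {"slide":[0,0,0],"turn":0,"gripper":0.45},
    {"slide":[0,0,0],"turn":0,"gripper":0.35},
    {"slide":[0,0,0],"turn":0,"gripper":0.3},
    {"slide":[0,0,0],"turn":0,"gripper":0.27},
    {"slide":[0,0,0],"turn":0,"gripper":0.2}
  ]
}}

```text
time_s: 12.73
tcp_pos: [0.583, -0.3123, 0.11]
eef_rot: [-180.0, 0.1, -171.9]
contact_force: [0.2, -0.2, 1.8]
gripper_width: 0.0257
gripper_force: 10.0
```

>>> {"method": "send_rows", "body": {
  "moves": [
    {"slide":[0,0,0],"turn":0,"gripper":0.15},
    {"slide":[0,0,0],"turn":0,"gripper":0.15},
    {"slide":[0,0,0],"turn":0,"gripper":0.15},
    {"slide":[0,0,0],"turn":0,"gripper":0.15},
    {"slide":[0,0,0],"turn":0,"gripper":0.15}
  ]
}}

```text
time_s: 13.15
tcp_pos: [0.5831, -0.3125, 0.11]
eef_rot: [-179.9, 0.1, -171.9]
contact_force: [-1.0, -0.4, 6.4]
gripper_width: 0.0256
gripper_force: 10.0
```

>>> {"method": "send_rows", "body": {
  "moves": [
    {"slide":[0,0,-0.05],"turn":0,"gripper":0.15},
    {"slide":[0,0,-0.12],"turn":0,"gripper":0.15},
    {"slide":[0,0,-0.22],"turn":0,"gripper":0.15},
    {"slide":[0,0,-0.35],"turn":0,"gripper":0.15},
    {"slide":[0,0,-0.47],"turn":0,"gripper":0.15}
  ]
}}

```text
time_s: 13.57
tcp_pos: [0.5822, -0.3121, 0.1808]
eef_rot: [180.0, -0.0, -171.9]
contact_force: [0.4, -0.4, -0.4]
gripper_width: 0.0258
gripper_force: 10.0
```

>>> {"method": "send_rows", "body": {
  "moves": [
    {"slide":[0,0,0],"turn":0,"gripper":0.15},
    {"slide":[0,0,0],"turn":0,"gripper":0.15},
    {"slide":[0,0,0],"turn":0,"gripper":0.15},
    {"slide":[0,0,0],"turn":0,"gripper":0.15},
    {"slide":[0,0,0],"turn":0,"gripper":0.15}
  ]
}}

```text
time_s: 13.98
tcp_pos: [0.582, -0.312, 0.1786]
eef_rot: [180.0, -0.1, -171.9]
contact_force: [0.5, -0.5, -0.3]
gripper_width: 0.0258
gripper_force: 10.0
```

Run:
```python
from h import *
c=cap('scene');x,y=map(int,proj(c,[.57,-.313,.12])[0]);print(x-45,y-40,get_state()['tcp_pos'].round(4))
cv2.imwrite('pics/g6.png',cv2.resize(c['img'][y-40:y+35,x-45:x+45],None,fx=7,fy=7,interpolation=cv2.INTER_CUBIC)[:,:,::-1])
H=cv2.cvtColor(c['img'],cv2.COLOR_RGB2HSV)
# nozzle/bottle: white pixels ; stand still?
for o in('glue','cap','stand'): print(o,[(np.round(d['location'],3),round(d['p'],2)) for d in optics.look_for('scene',o)[:3]])
```

```text
91 191 [ 0.5821 -0.3121  0.1787]
glue [(array([ 0.621, -0.213,  0.048]), 0.96), (array([ 0.599, -0.312,  0.07 ]), 0.88), (array([ 0.566, -0.425,  0.049]), 0.76)]
cap [(array([ 0.593, -0.308,  0.183]), 0.55)]
stand [(array([ 0.569, -0.31 ,  0.04 ]), 0.7)]
```

>>> {"method": "send_rows", "body": {
  "moves": [
    {"slide":[0.12,0,0],"turn":0,"gripper":0.15},
    {"slide":[0.25,0,0],"turn":0,"gripper":0.15},
    {"slide":[0.38,0,0],"turn":0,"gripper":0.15},
    {"slide":[0.498,0,0],"turn":0,"gripper":0.15},
    {"slide":[0.498,0,0],"turn":0,"gripper":0.15}
  ]
}}

```text
time_s: 14.6
tcp_pos: [0.5057, -0.3228, 0.1796]
eef_rot: [180.0, -0.0, -172.0]
contact_force: [-0.7, -0.5, -0.1]
gripper_width: 0.0256
gripper_force: 10.0
```

>>> {"method": "send_rows", "body": {
  "moves": [
    {"slide":[0,0,0.15],"turn":0,"gripper":0.15},
    {"slide":[0,0,0.35],"turn":0,"gripper":0.15},
    {"slide":[0,0,0.55],"turn":0,"gripper":0.15},
    {"slide":[0,0,0.68],"turn":0,"gripper":0.15},
    {"slide":[0,0,0.72],"turn":0,"gripper":0.15}
  ]
}}

```text
time_s: 15.02
tcp_pos: [0.5067, -0.3219, 0.0679]
eef_rot: [179.9, -0.3, -172.0]
contact_force: [-0.3, 0.4, -0.6]
gripper_width: 0.0256
gripper_force: 10.0
```

>>> {"method": "send_rows", "body": {
  "moves": [
    {"slide":[0,0,0.02],"turn":0,"gripper":0.15},
    {"slide":[0,0,0.04],"turn":0,"gripper":0.15},
    {"slide":[0,0,0.06],"turn":0,"gripper":0.15},
    {"slide":[0,0,0.075],"turn":0,"gripper":0.15},
    {"slide":[0,0,0.075],"turn":0,"gripper":0.15}
  ]
}}

```text
time_s: 15.43
tcp_pos: [0.5089, -0.3227, 0.0607]
eef_rot: [-180.0, 0.1, -171.9]
contact_force: [-1.0, 0.1, 0.6]
gripper_width: 0.0259
gripper_force: 10.0
```

>>> {"method": "send_rows", "body": {
  "moves": [
    {"slide":[0,0,0.02],"turn":0,"gripper":0.15},
    {"slide":[0,0,0.04],"turn":0,"gripper":0.15},
    {"slide":[0,0,0.05],"turn":0,"gripper":0.15},
    {"slide":[0,0,0.05],"turn":0,"gripper":0.15},
    {"slide":[0,0,0.05],"turn":0,"gripper":0.15}
  ]
}}

```text
time_s: 15.85
tcp_pos: [0.5085, -0.3227, 0.0526]
eef_rot: [180.0, -0.0, -171.9]
contact_force: [0.1, 0.8, -0.1]
gripper_width: 0.0255
gripper_force: 10.0
```

Going in freely.

>>> {"method": "send_rows", "body": {
  "moves": [
    {"slide":[0,0,0.015],"turn":0,"gripper":0.15},
    {"slide":[0,0,0.03],"turn":0,"gripper":0.15},
    {"slide":[0,0,0.042],"turn":0,"gripper":0.15},
    {"slide":[0,0,0.045],"turn":0,"gripper":0.15},
    {"slide":[0,0,0.045],"turn":0,"gripper":0.15}
  ]
}}

```text
time_s: 16.27
tcp_pos: [0.5085, -0.3226, 0.046]
eef_rot: [180.0, -0.0, -171.9]
contact_force: [0.3, 0.8, 1.3]
gripper_width: 0.0254
gripper_force: 10.0
```

>>> {"method": "send_rows", "body": {
  "moves": [
    {"slide":[0,0,0],"turn":0,"gripper":0.4},
    {"slide":[0,0,0],"turn":0,"gripper":0.5},
    {"slide":[0,0,0],"turn":0,"gripper":0.6},
    {"slide":[0,0,0],"turn":0,"gripper":0.6},
    {"slide":[0,0,0],"turn":0,"gripper":0.6}
  ]
}}

```text
time_s: 16.68
tcp_pos: [0.5085, -0.3226, 0.0459]
eef_rot: [180.0, -0.0, -171.9]
contact_force: [0.3, 0.5, -0.2]
gripper_width: 0.051
gripper_force: 0.0
```

>>> {"method": "send_rows", "body": {
  "moves": [
    {"slide":[0,0,-0.1],"turn":0,"gripper":0.6},
    {"slide":[0,0,-0.3],"turn":0,"gripper":0.6},
    {"slide":[0,0,-0.55],"turn":0,"gripper":0.6},
    {"slide":[0,0,-0.8],"turn":0,"gripper":0.6},
    {"slide":[0,0,-1],"turn":0,"gripper":0.6}
  ]
}}

```text
time_s: 17.1
tcp_pos: [0.5089, -0.3229, 0.1989]
eef_rot: [-179.9, 0.1, -171.9]
contact_force: [1.3, -1.4, 0.9]
gripper_width: 0.0525
gripper_force: 0.0
```

>>> {"method": "send_rows", "body": {
  "moves": [
    {"slide":[0,0.25,0],"turn":0,"gripper":0.6},
    {"slide":[0,0.5,0],"turn":0,"gripper":0.6},
    {"slide":[0,0.75,0],"turn":0,"gripper":0.6},
    {"slide":[0,1,0],"turn":0,"gripper":0.6},
    {"slide":[0,1,0],"turn":0,"gripper":0.6}
  ]
}}

```text
time_s: 17.52
tcp_pos: [0.4865, -0.1698, 0.1965]
eef_rot: [179.9, 0.1, -171.8]
contact_force: [-1.3, -1.6, 0.1]
gripper_width: 0.0527
gripper_force: 0.0
```

>>> {"method": "send_rows", "body": {
  "moves": [
    {"slide":[0,0.2,0],"turn":0,"gripper":0.6},
    {"slide":[0,0.4,0],"turn":0,"gripper":0.6},
    {"slide":[0,0.6,0],"turn":0,"gripper":0.6},
    {"slide":[0,0.6,0],"turn":0,"gripper":0.6},
    {"slide":[0,0.6,0],"turn":0,"gripper":0.6}
  ]
}}

```text
time_s: 17.93
tcp_pos: [0.4748, -0.0837, 0.1963]
eef_rot: [180.0, 0.0, -171.8]
contact_force: [-0.5, -0.9, 0.2]
gripper_width: 0.0525
gripper_force: 0.0
```

Run:
```python
from h import *
c=cap('scene');t=cap('top');print(get_state()['tcp_pos'].round(3))
def cr(c,P,w=33,h=40):
    x,y=map(int,proj(c,P)[0]); return cv2.resize(c['img'][y-h:y+h,x-w:x+w],None,fx=4,fy=4,interpolation=cv2.INTER_CUBIC)
W=[.51,-.323,.06];N=[.657,.18,.08]
cv2.imwrite('pics/g7.png',np.hstack([cr(t,W),cr(c,W),cr(c,N)])[:,:,::-1])
for o in('cap','glue','activator','nut'): print(o,[(np.round(d['location'],3),round(d['p'],2)) for d in optics.look_for('scene',o)[:3]])
```

```text
[ 0.475 -0.085  0.196]
cap [(array([ 0.518, -0.316,  0.065]), 0.59)]
glue [(array([ 0.563, -0.422,  0.049]), 0.86), (array([ 0.598, -0.312,  0.069]), 0.79), (array([ 0.621, -0.21 ,  0.05 ]), 0.79)]
activator [(array([ 0.453, -0.328,  0.07 ]), 0.93)]
nut [(array([0.667, 0.181, 0.088]), 0.4)]
```

View pics/g7.png

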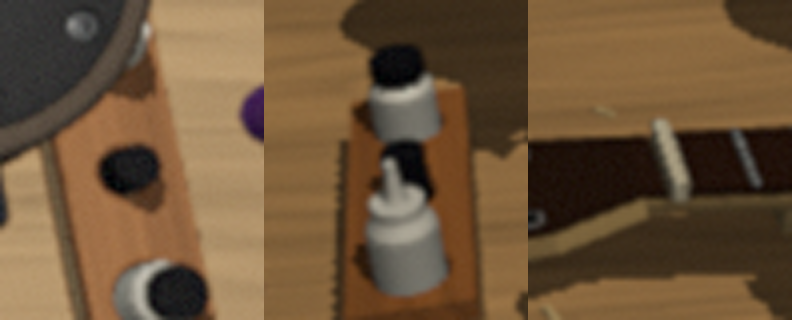

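The cap stands in the middle well (left crop, (130,168)), the bare-nozzled glue bottle and the activator are upright, and the nut is seated (right crop, (670,160)).

```bash
python3 -c "
from plant import order
print(order.close_job())"
```

```text
the job is handed in; nothing more can be done
None
```

I seated the nut in its slot and stood the cap in the cap well, with both bottles upright in their wells. I handed the job in just after 18 s; the hand-in returned no verdict.

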